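# Flip the kickstand of a toppled hub stand and hold it upright

### The job

The little hub stand has toppled and lies on its back on the bench with its kickstand leg folded against the frame. While it is still lying there, swing the leg over centre until it snaps fully out; then raise the frame upright on its narrow foot, sole flat on the bench, and finish while still gripping the frame and holding it upright so that it cannot tip. Leave the other things on the bench alone.

Things in the scene. Friction and masses are not known exactly. Their poses are not given: they have to be found in the camera images.
- stand_frame: hub stand, 272 mm sole to top, 0.6 to 0.95 kg: dark 18 mm steel tube, narrow foot bar at one end, a fork with a bare aluminium cycle hub at the other. Origin on the bench under the middle of the sole while it lies on its back. Own x: along the tube from sole to hub (level now, straight up when upright); y: across, along the hub; z: kickstand side (up now; the leg sticks out that way when upright)
- foot_sole (a point): middle of the flat sole, 22 mm wide (along z) by 110 mm (along y); 22 mm above the bench while lying, on it when upright. Alone the stand balances only within about 5 deg of upright. Lying, the foot end rests on two round rubber bumpers, 44 mm diameter, axis along y, 26 mm from the sole, at y +-53 mm; raised by the hub it rolls on them, the foot moving up to 35 mm away from the hub
- hub_center (a point): middle of the hub's smooth round barrel: 18 mm diameter, axis along the frame's y, 72 mm free between two 44 mm flanges on which the lying stand rests (barrel axis 22 mm above the bench); 250 mm from the sole along x. The fork's cross tube lies 85 mm nearer the sole. The barrel can be gripped from above, fingers closing along the frame's x, and turns between the pads as the hub is raised
- stand_hinge (a point): hinge of the kickstand, on the frame 85 mm from the sole along x and 30 mm off the tube's axis to the kickstand side; the hinge axis is along the frame's y
- leg_tip (a point): middle of the kickstand's rubber tip, on the leg's axis, 84 mm from the hinge. The leg is a 10 mm steel rod with a tip 15 mm thick and 20 mm long; folded it lies parallel to the tube, pointing to the hub, its axis 30 mm above the tube's axis, so 16 mm is free between rod and tube. Pinch it lightly (about 20 N) so that it can turn between the pads: a hard grip drags the whole stand along
- kickstand (a joint): kickstand angle (rad): 0 folded along the tube pointing to the hub, 1.57 square to the frame, 2.53 fully out: pointing to the foot end, 35 deg from the tube. A spring holds it at both ends with its dead centre near 1.3; swinging takes 1 to 2 N at the tip and past centre it goes home by itself. Fully out and stand upright, the tip hangs about 8 mm clear of the bench
- rouge_bar: bystander: two-tone polishing bar, 35x87x27 mm, origin under its middle
- sanding_drum: bystander: grey upright cylinder, 22 mm diameter, 27 mm high, origin under its middle
- dapping_cube: bystander: steel cube with round dimples, 42 mm, origin under its middle

How it is judged:
By the outcome, as a careful person would: the job done as asked, in the order asked, and still so for the second after the job is handed in, while the arm keeps its last pose, push and grip.
It also fails if it takes over 54 s, if anything falls off the work surface, if the arm or the gripper's body presses on something with over 40 N, if the wrist force passes 120 N, or if a joint passes its speed limit or range.

### The arm

A 7-joint arm with a two-finger parallel gripper is mounted at the origin on the work surface; the furniture and walls round the work are solid. World frame = base frame: x ahead of the robot, y to its left, z up, the work surface at z = 0. Lengths are in m, angles in rad, forces in N, time in s.
With the tool pointing down it reaches from about 0.4 to 0.85 m from the base axis. Payload 10.4 kg.
Tool frame: the origin (TCP) lies at the very end of the fingers, on their centre line; the grasp point (between the pads) lies 19 mm behind it; z points along the fingers, y is the line along which they close (so a half turn about z gives the same grasp; the last joint's range is limited). The gripper opens to 85 mm and grips with 20 to 120 N. Pads are 22 mm wide; open, the fingers measure 114 mm over their backs; the gripper's body (76 mm by 85 mm) begins 54 mm behind the grasp point. The pads swing forward as they close: fully open they stand 13 mm farther back than shut.
Start: joints at [-1.19, 0.332, -0.065, 1.46, 0.022, 1.35, -0.088], TCP at [0.246, 0.575, 0.231] pointing down, gripper open.
Joint ranges: [-2.6, 2.6], [-0.5, 2.12], [-1.47, 1.34], [0.16, 2.42], [-1.27, 4.41], [0.06, 2.06], [-2.6, 2.6]. Speed limits (rad/s): [2.22, 2.22, 2.79, 2.79, 3.14, 3.14, 3.14].

### API

Orientations are given as a unit quaternion [x, y, z, w].
In Python, from workcell import manip, vision, order gives the robot as it stands. The module is installed in compiled form; this text tells all that it offers.
- The arm moves only by the tool move_arm, never from a script. Its argument "motion" is a list of rows, each a list of 3 entries, a list of its own where there are three numbers: the shift along the tool's x, y, z scaled (see below), then the turn, a rotation vector about the tool's x, y, z scaled (see below), then the opening, from -1 (shut) to 1 (fully open). In form: [[[dx, dy, dz], [wx, wy, wz], hand], ...]. A call has 1 to 12 rows; each row shifts and turns the commanded pose from where the row before left it, along the tool's axes as they then stand; what a row does not reach is not made up. The controller multiplies each number of a shift by 0.75 m and each number of a turn by pi/4 rad. A row lasts 1/10 s, in which the tool goes at most 50 mm and 8.59 degrees, less where a joint would pass 70% of its speed; a pose out of reach is approached as far as the arm can. A call with a number of a shift or a turn outside -1 to 1 is refused whole. A call with a gripper value outside its range is refused whole. The fingers move at their own pace and stop on an object; "newtons" is the grip in N (left out, the last holds). Time passes only in rows, so rows that do not move let the fingers close. It gives the time, the measured TCP pose, the force, the opening and the grip force at its end, in the units of the state.
- manip.get_obs(): the state, without advancing time (a new reading comes with each control period).
- vision.camera(name): name is "side" or "top"; returns a dict with "pixels" (480x640x3 uint8, red, green, blue), "fx", "fy", "cx", "cy" (pixels), "R" (3x3) and "t" (3): a world point X has camera coordinates R X + t. Camera axes: x right, y down, z forward; pixel columns grow to the right and rows downward; lengths in m; the calibration is good to about 2 mm. A picture is of the moment at which its call begins. There is no depth.
- order.hand_in(): hands the job in; it is judged then, once.
The state is a dict: "clock": time; "joint_pos": joint angles; "joint_velocities": joint speeds; "tau": joint torques, N m; "position": TCP position; "ee_rot": TCP orientation; "ft_force": force on the tool from outside, world axes, zero at the start; "torque": the same for the moment, N m; "grip_width": opening from 0.0 (shut) to 1.0 (fully open); "grasp_force": force on a finger pad.
Only numpy, scipy, OpenCV 4.12 (cv2) and the standard library are available. Lean on these libraries where they do the work, as an engineer would, in place of code of your own. Each camera call takes 0.05 s, during which the arm holds its last target. There are 200 camera calls.

## Working session

There is one attempt and no reset: what is moved stays moved. The work goes in short steps, Python scripts to look and compute and a tool call to move; the robot and the scene stay as the last step left them, time stands still between calls to the robot, and variables do not carry over. Pictures are saved under pics/ and viewed, at most 10 in all, crops included, and the job is handed in when it is done.

Besides the shell and the picture viewer there is one more tool, called after "Call:" by a JSON object that holds its "name" and its "arguments". move_arm: Moves the arm, as the interface text tells. Its arguments: {"type":"object","properties":{"motion":{"type":"array"},"newtons":{"type":"number"}},"required":["motion"]}

```bash
mkdir -p pics; python3 - <<'E'
from workcell import manip, vision
import cv2,numpy as np
for n in("top","side"):
    c=vision.camera(n); cv2.imwrite(f"pics/{n}0.png",c["pixels"][:,:,::-1])
    print(n,c["fx"],c["fy"],c["cx"],c["cy"],np.round(c["R"],4).tolist(),np.round(c["t"],4).tolist())
o=manip.get_obs(); print(o)
E
```

```text
top 457.4505881704332 457.4505881704332 317.5715127947701 251.83991407670976 [[-0.0235, -0.9997, 0.0064], [-0.9936, 0.0226, -0.1109], [0.1107, -0.0089, -0.9938]] [0.0817, 0.4724, 1.0547]
side 566.5995365241887 566.5995365241887 318.0824759415181 243.20863827488796 [[0.9577, -0.2874, -0.0101], [-0.1793, -0.5692, -0.8024], [0.2249, 0.7703, -0.5967]] [-0.4122, 0.1973, 0.9965]
{'clock': 0.1, 'joint_pos': array([-1.18960729,  0.33281791, -0.06471585,  1.46084664,  0.02157024,
        1.34990027, -0.08847924]), 'joint_velocities': array([ 2.31573236e-03, -2.09283441e-03,  2.04527782e-04, -2.89631793e-03,
        7.79786435e-05, -3.53857572e-04, -3.36813484e-04]), 'tau': array([ 1.18900396e-03, -6.26744342e+01,  4.90801677e-02, -3.92428994e+01,
        1.64335559e-02,  6.91551453e-03,  4.91454250e-05]), 'position': array([0.24541978, 0.57443693, 0.23059486]), 'ee_rot': array([ 2.00502076e-01,  9.79693069e-01, -6.28414519e-04, -1.16848541e-04]), 'ft_force': array([-0.6136328 , -0.47989352, -0.49720031]), 'torque': array([0.04963026, 0.03293442, 0.02091669]), 'grasp_force': 0.0, 'grip_width': 1.0038351155206304}
```

View pics/top0.png

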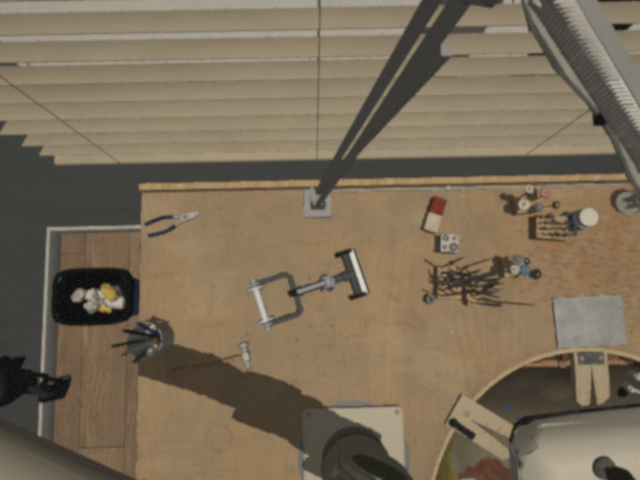

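View pics/side0.png

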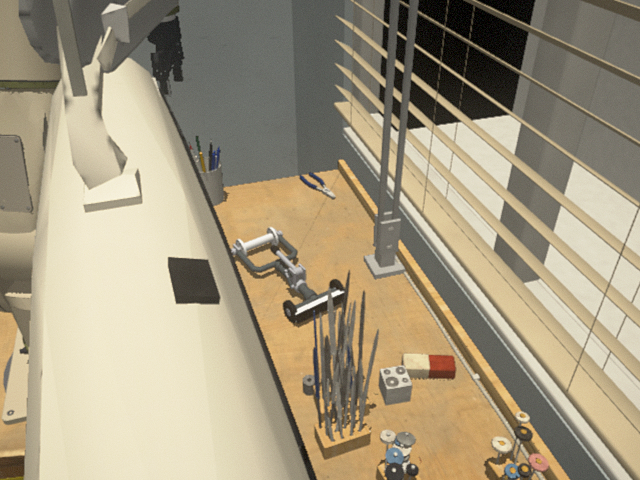

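The top view shows the stand with the hub barrel near (261,303), the foot near (351,273) and the leg near (290-335,285). The side view shows the hub near (258,242) and the foot near (315,300). I'll enlarge both.

```bash
python3 - <<'E'
import cv2,numpy as np
a=cv2.imread("pics/top0.png")[235:345,235:385]; b=cv2.imread("pics/side0.png")[220:330,225:355]
cv2.imwrite("pics/c0.png",np.vstack([cv2.resize(a,(0,0),fx=5,fy=5,interpolation=3)]))
cv2.imwrite("pics/d0.png",cv2.resize(b,(0,0),fx=5,fy=5,interpolation=3))
E
```

```text
(no output)
```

View pics/c0.png

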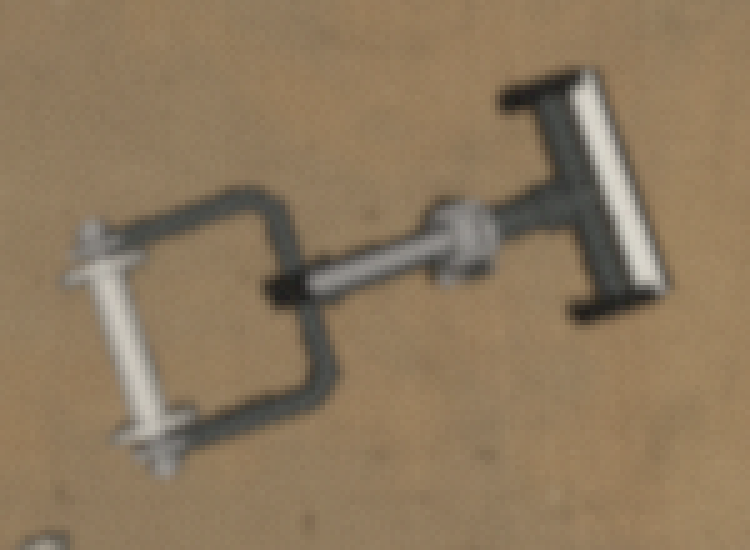

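View pics/d0.png

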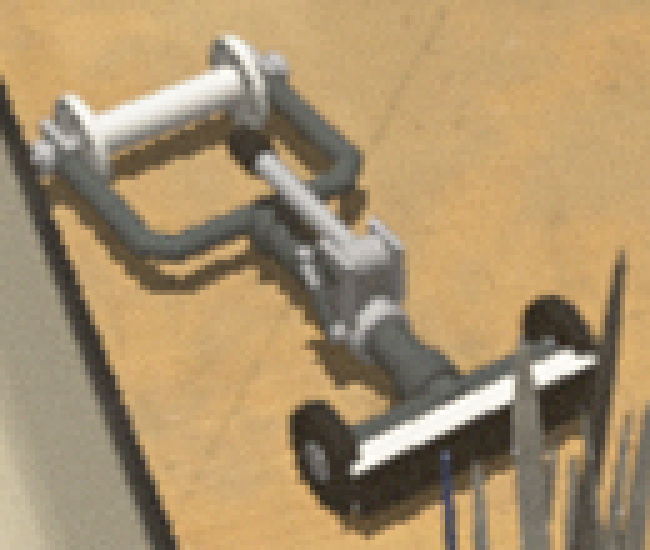

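The crops show these points. Top view: barrel ends (108,268) and (150,430), tip (288,291), sole's top edge (598,68) to (668,288). Side view: barrel middle (165,107), tip (250,147), sole's top edge (352,473) to (600,358). Next I'll fit the planar pose.

```bash
cat > h.py <<'E'
from workcell import manip, vision
import numpy as np
from scipy.spatial.transform import Rotation as Ro
def proj(c,X): p=np.array(c["R"])@X+np.array(c["t"]); return np.array([c["fx"]*p[0]/p[2]+c["cx"],c["fy"]*p[1]/p[2]+c["cy"]])
def toworld(p,l): # pose x,y,yaw ; local x,y ; z abs
    c,s=np.cos(p[2]),np.sin(p[2]); return np.array([p[0]+c*l[0]-s*l[1],p[1]+s*l[0]+c*l[1],l[2]])
E
cat > fit.py <<'E'
from h import *
from scipy.optimize import least_squares
T=vision.camera("top");S=vision.camera("side")
t=lambda u,v:(235+u/5-.4,235+v/5-.4); s=lambda u,v:(225+u/5-.4,220+v/5-.4)
# yaw: sole->hub roughly +y world ; frame y = left of x => -x world = image down
obs=[(T,t(129,349),(.25,0,.022)),(T,t(288,291),(.169,0,.052)),(T,t(598,68),(0,-.055,.033)),(T,t(668,288),(0,.055,.033)),
(S,s(165,107),(.25,0,.022)),(S,s(250,147),(.169,0,.052)),(S,s(352,473),(0,.055,.033)),(S,s(600,358),(0,-.055,.033))]
f=lambda p:np.concatenate([proj(c,toworld(p,l))-uv for c,uv,l in obs])
r=least_squares(f,[.45,-.05,1.57]);print(r.x,np.round(r.fun.reshape(-1,2),1).tolist())
for n,l in dict(hub=(.25,0,.022),sole=(0,0,.022),hinge=(.085,0,.052),tip=(.169,0,.052)).items(): print(n,toworld(r.x,l).round(4))
print(np.linalg.norm(toworld(r.x,(.25,0,0))))
o=manip.get_obs();print(Ro.from_quat(o["ee_rot"]).as_matrix().round(3).tolist())
E
python3 fit.py
```

```text
[ 0.4272544  -0.02956536  1.86231566] [[-1.1, -0.6], [-0.5, -0.0], [-0.7, 0.1], [0.3, 0.7], [-0.7, 0.6], [0.2, 0.3], [0.6, 0.5], [0.4, 0.9]]
hub [0.3554 0.2099 0.022 ]
sole [ 0.4273 -0.0296  0.022 ]
hinge [0.4028 0.0518 0.052 ]
tip [0.3787 0.1323 0.052 ]
0.41275093774130184
[[-0.92, 0.393, -0.0], [0.393, 0.92, -0.001], [0.0, -0.001, -1.0]]
```

```bash
cat >> h.py <<'E'
P=np.array([0.4272544,-0.02956536,1.86231566])
def down(a,tilt=0): # tool y at world angle a, z down
    y=np.array([np.cos(a),np.sin(a),0]);z=np.array([0,0,-1.]);return Ro.from_matrix(np.c_[np.cross(y,z),y,z])
def rows(pts,start=None):
    """pts: list of (pos,Rotation); prints each row in tool axes scaled"""
    o=manip.get_obs(); p,R=(o["position"],Ro.from_quat(o["ee_rot"])) if start is None else start
    out=[]
    for q,Q in pts:
        d=np.round(R.inv().apply(q-p)/.75,4); w=np.round((R.inv()*Q).as_rotvec()/(np.pi/4),4)
        out.append([d.tolist(),w.tolist()]); p=p+R.apply(d*.75); R=R*Ro.from_rotvec(w*np.pi/4)
    for r in out: print(r)
def line(q,a,n,start=None):
    o=manip.get_obs(); p,R=(o["position"],Ro.from_quat(o["ee_rot"])) if start is None else start
    w=(R.inv()*down(a)).as_rotvec()
    return [(p+(np.array(q)-p)*i/n,R*Ro.from_rotvec(w*i/n)) for i in range(1,n+1)]
E
python3 - <<'E'
from h import *
a0=P[2]-np.pi/2
L=line([.246,.574,.35],1.167,3)
L+=line([.379,.132,.33],a0,14,L[-1]); L+=line([.379,.132,.12],a0,7,L[-1])
rows(L)
E
```

```text
[[-0.0003, -0.0002, -0.053], [-0.0003, -0.0, -0.0]]
[[-0.0003, -0.0001, -0.0529], [-0.0004, -0.0, -0.0]]
[[-0.0003, -0.0002, -0.053], [-0.0003, -0.0, -0.0001]]
[[-0.0282, -0.0337, 0.0019], [-0.0, -0.0, 0.0797]]
[[-0.0302, -0.0319, 0.0019], [-0.0, -0.0, 0.0796]]
[[-0.0322, -0.03, 0.0019], [-0.0, 0.0, 0.0796]]
[[-0.034, -0.0279, 0.0019], [-0.0, 0.0, 0.0796]]
[[-0.0357, -0.0257, 0.0019], [-0.0, 0.0, 0.0796]]
[[-0.0371, -0.0234, 0.002], [-0.0, 0.0, 0.0797]]
[[-0.0386, -0.0211, 0.0019], [-0.0, 0.0, 0.0796]]
[[-0.0399, -0.0186, 0.0019], [-0.0, 0.0, 0.0796]]
[[-0.0409, -0.016, 0.0019], [-0.0, 0.0, 0.0796]]
[[-0.0418, -0.0135, 0.0019], [-0.0, 0.0, 0.0797]]
[[-0.0426, -0.0109, 0.0019], [-0.0, 0.0, 0.0796]]
[[-0.0432, -0.0081, 0.0019], [-0.0, 0.0, 0.0796]]
[[-0.0436, -0.0055, 0.0019], [-0.0, 0.0, 0.0796]]
[[-0.0439, -0.0027, 0.0019], [-0.0, 0.0, 0.0796]]
[[-0.0, -0.0, 0.04], [-0.0, 0.0, 0.0]]
[[-0.0, -0.0, 0.04], [-0.0, 0.0, 0.0]]
[[-0.0, -0.0, 0.04], [-0.0, 0.0, 0.0]]
[[-0.0, -0.0, 0.04], [-0.0, 0.0, 0.0]]
[[-0.0, -0.0, 0.04], [-0.0, 0.0, 0.0]]
[[-0.0, -0.0, 0.04], [-0.0, 0.0, 0.0]]
[[-0.0, -0.0, 0.04], [-0.0, 0.0, 0.0]]
```

Call:
{"name": "move_arm", "arguments": {"motion": [[[0,0,-0.053],[0,0,0],1],[[0,0,-0.053],[0,0,0],1],[[0,0,-0.053],[0,0,0],1],[[-0.028,-0.034,0.002],[0,0,0.08],1],[[-0.03,-0.032,0.002],[0,0,0.08],1],[[-0.032,-0.03,0.002],[0,0,0.08],1],[[-0.034,-0.028,0.002],[0,0,0.08],1],[[-0.036,-0.026,0.002],[0,0,0.08],1],[[-0.037,-0.023,0.002],[0,0,0.08],0.5],[[-0.039,-0.021,0.002],[0,0,0.08],0],[[-0.04,-0.019,0.002],[0,0,0.08],0],[[-0.041,-0.016,0.002],[0,0,0.08],0]]}}

```text
clock: 1.4
position: [0.3307, 0.2884, 0.337]
ee_rot: [0.467, 0.884, 0.0, -0.0]
ft_force: [0.5, 0.6, -0.2]
grip_width: 0.503
grasp_force: 0.0
```

Call:
{"name": "move_arm", "arguments": {"motion": [[[-0.042,-0.013,0.002],[0,0,0.08],0],[[-0.043,-0.011,0.002],[0,0,0.08],0],[[-0.043,-0.008,0.002],[0,0,0.08],0],[[-0.044,-0.005,0.002],[0,0,0.08],0],[[-0.044,-0.003,0.002],[0,0,0.08],0],[[0,0,0.04],[0,0,0],0],[[0,0,0.04],[0,0,0],0],[[0,0,0.04],[0,0,0],0],[[0,0,0.04],[0,0,0],0],[[0,0,0.04],[0,0,0],0],[[0,0,0.02],[0,0,0],0],[[0,0,0],[0,0,0],0]]}}

```text
clock: 2.6
position: [0.3769, 0.1309, 0.1627]
ee_rot: [0.599, 0.801, -0.002, -0.001]
ft_force: [-0.0, -0.5, -0.1]
grip_width: 0.498
grasp_force: 0.0
```

```bash
python3 - <<'E'
from h import *
import cv2
o=manip.get_obs();print(o["position"],Ro.from_quat(o["ee_rot"]).as_matrix().round(3).tolist(),o["joint_pos"].round(2))
a0=P[2]-np.pi/2
L=line([.3795,.1295,.036],a0,4); rows(L)
c=vision.camera("side");b=c["pixels"][130:330,175:375,::-1]
cv2.imwrite("pics/s1.png",cv2.resize(b,(600,600),interpolation=3))
E
```

```text
[0.37694453 0.13085457 0.16272426] [[-0.283, 0.959, -0.003], [0.959, 0.283, -0.002], [-0.001, -0.004, -1.0]] [-0.8  -0.14  0.33  2.12  0.05  1.16 -0.21]
[[-0.0006, 0.0008, 0.0422], [-0.0011, 0.0003, -0.0013]]
[[-0.0007, 0.0008, 0.0423], [-0.0012, 0.0003, -0.0014]]
[[-0.0006, 0.0008, 0.0422], [-0.0011, 0.0003, -0.0013]]
[[-0.0007, 0.0007, 0.0423], [-0.0012, 0.0004, -0.0014]]
```

View pics/s1.png

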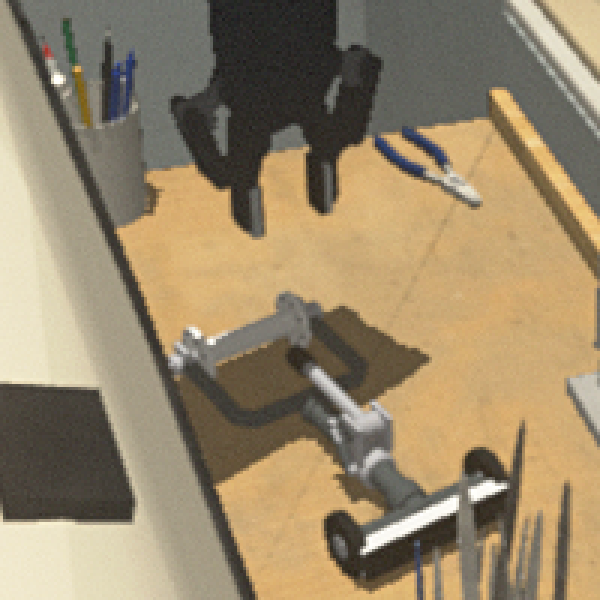

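The gripper hangs squarely above the rubber tip, with the fingers astride the leg. I'll descend and pinch lightly.

Call:
{"name": "move_arm", "arguments": {"motion": [[[0,0.001,0.042],[0,0,0],0],[[-0.001,0.001,0.042],[0,0,0],0],[[0,0.001,0.042],[0,0,0],0],[[-0.001,0,0.04],[0,0,0],0],[[0,0,0],[0,0,0],-0.4],[[0,0,0],[0,0,0],-1],[[0,0,0],[0,0,0],-1],[[0,0,0],[0,0,0],-1],[[0,0,0],[0,0,0],-1],[[0,0,0],[0,0,0],-1]], "newtons": 20}}

```text
clock: 3.65
position: [0.3816, 0.1312, 0.0409]
ee_rot: [0.599, 0.801, 0.001, 0.0]
ft_force: [-0.1, -0.5, 3.6]
grip_width: 0.164
grasp_force: 22.4
```

Call:
{"name": "move_arm", "arguments": {"motion": [[[-0.0005,0,-0.0109],[0,0,0],-1],[[-0.0016,0,-0.0108],[0,0,0],-1],[[-0.0027,0,-0.0106],[0,0,0],-1],[[-0.0037,0,-0.0103],[0,0,0],-1],[[-0.0048,0,-0.0098],[0,0,0],-1],[[-0.0057,0,-0.0093],[0,0,0],-1],[[-0.0066,0,-0.0087],[0,0,0],-1],[[-0.0075,0,-0.008],[0,0,0],-1],[[-0.0082,0,-0.0072],[0,0,0],-1],[[-0.0089,0,-0.0064],[0,0,0],-1]]}}

```text
clock: 4.65
position: [0.3917, 0.0945, 0.1096]
ee_rot: [0.599, 0.801, 0.0, -0.0]
ft_force: [0.1, 2.3, -1.5]
grip_width: 0.161
grasp_force: 19.5
```

Call:
{"name": "move_arm", "arguments": {"motion": [[[-0.0095,0,-0.0054],[0,0,0],-1],[[-0.01,0,-0.0045],[0,0,0],-1],[[-0.0104,0,-0.0034],[0,0,0],-1],[[-0.0107,0,-0.0024],[0,0,0],-1],[[-0.0109,0,-0.0013],[0,0,0],-1],[[-0.0109,0,-0.0002],[0,0,0],-1],[[-0.0109,0,0.0009],[0,0,0],-1],[[-0.0108,0,0.0019],[0,0,0],-1],[[-0.0105,0,0.003],[0,0,0],-1],[[0,0,0],[0,0,0],-1]]}}

```text
clock: 5.65
position: [0.4115, 0.0254, 0.1171]
ee_rot: [0.599, 0.801, -0.0, -0.0]
ft_force: [0.2, -0.6, 0.5]
grip_width: -0.001
grasp_force: 0.0
```

```bash
python3 - <<'E'
from h import *
import cv2
o=manip.get_obs();print(o["position"],Ro.from_quat(o["ee_rot"]).as_matrix().round(3).tolist(),o["joint_pos"].round(2))
c=vision.camera("side");b=c["pixels"][130:330,175:375,::-1]
cv2.imwrite("pics/s2.png",cv2.resize(b,(600,600),interpolation=3))
E
```

```text
[0.41152321 0.02538301 0.11711384] [[-0.282, 0.959, -0.001], [0.959, 0.282, -0.001], [-0.0, -0.001, -1.0]] [-0.67 -0.06  0.49  2.15  0.04  1.05  0.09]
```

View pics/s2.png

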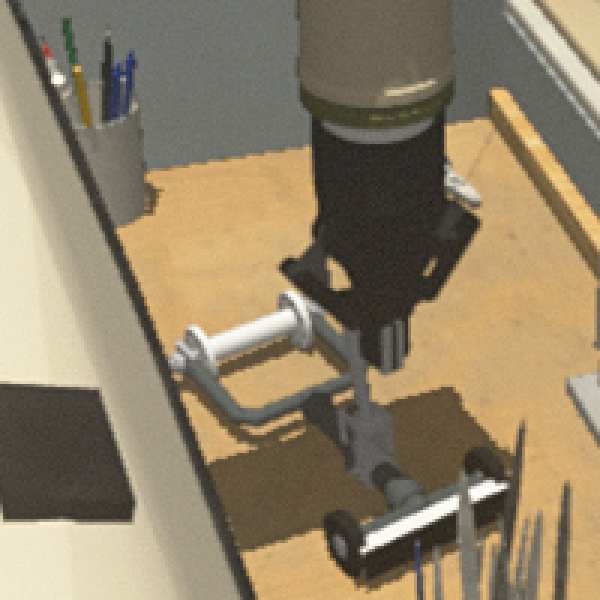

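The fingers slipped off and shut. The leg stands about square, at (360,370), leaning on their hub side, so it looks past centre. Moving the fingers toward the foot and then up should let it go home.

Call:
{"name": "move_arm", "arguments": {"motion": [[[-0.015,0,-0.01],[0,0,0],-1],[[-0.01,0,-0.03],[0,0,0],-1],[[0,0,-0.04],[0,0,0],-1],[[0,0,-0.04],[0,0,0],-1],[[0,0,-0.03],[0,0,0],-1],[[0,0,0],[0,0,0],-1]]}}

```text
clock: 6.3
position: [0.4186, 0.0084, 0.2335]
ee_rot: [0.599, 0.801, 0.002, 0.002]
ft_force: [0.1, 0.5, -0.4]
grip_width: -0.0
grasp_force: 0.0
```

```bash
python3 - <<'E'
from h import *
import cv2
o=manip.get_obs();print(o["position"])
c=vision.camera("side");b=c["pixels"][210:330,225:365,::-1]
T=vision.camera("top");a=T["pixels"][225:345,235:385,::-1]
cv2.imwrite("pics/s3.png",np.hstack([cv2.resize(b,(400,343),interpolation=3),cv2.resize(a,(400,343))]))
E
```

```text
[0.41856379 0.00839443 0.23349414]
```

View pics/s3.png

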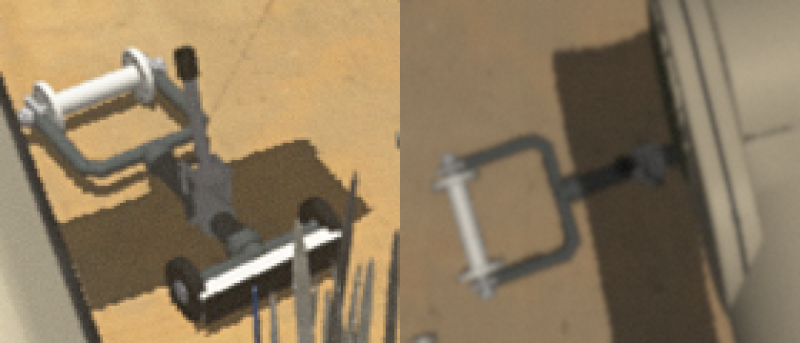

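The leg stands about at its dead centre (φ≈1.33) and has not gone home. I'll push it over from the hub side with the closed fingers.

Call:
{"name": "move_arm", "arguments": {"motion": [[[0.045,0,0],[0,0,0],-1],[[0.045,0,0],[0,0,0],-1],[[0.043,0.002,0],[0,0,0],-1],[[0,0,0.04],[0,0,0],-1],[[0,0,0.04],[0,0,0],-1],[[0,0,0.04],[0,0,0],-1],[[0,0,0.04],[0,0,0],-1],[[-0.01,0,0],[0,0,0],-1],[[-0.01,0,0],[0,0,0],-1],[[-0.01,0,0],[0,0,0],-1]]}}

```text
clock: 7.4
position: [0.3974, 0.0824, 0.1114]
ee_rot: [0.599, 0.801, 0.001, 0.0]
ft_force: [-0.4, -0.2, 0.5]
grip_width: 0.001
grasp_force: 0.0
```

Call:
{"name": "move_arm", "arguments": {"motion": [[[-0.01,0,0],[0,0,0],-1],[[-0.01,0,0],[0,0,0],-1],[[-0.01,0,0],[0,0,0],-1],[[-0.01,0,0],[0,0,0],-1],[[-0.01,0,0],[0,0,0],-1],[[-0.01,0,0],[0,0,0],-1],[[-0.01,0,0],[0,0,0],-1],[[-0.01,0,0],[0,0,0],-1],[[-0.01,0,0],[0,0,0],-1],[[0,0,0],[0,0,0],-1]]}}

```text
clock: 8.4
position: [0.4158, 0.0174, 0.1101]
ee_rot: [0.599, 0.801, -0.0, 0.0]
ft_force: [-0.5, -0.3, -0.1]
grip_width: 0.0
grasp_force: 0.0
```

Call:
{"name": "move_arm", "arguments": {"motion": [[[0.01,0,-0.03],[0,0,0],-1],[[0.02,0,-0.05],[0,0,0],0],[[0.04,0,-0.05],[0,0,0],0],[[0.05,0,-0.02],[0,0,0],0],[[0.05,0,0],[0,0,0],0],[[0.04,0,0],[0,0,0],0],[[0,0,0],[0,0,0],0]]}}

```text
clock: 9.1
position: [0.3695, 0.1731, 0.2226]
ee_rot: [0.596, 0.803, 0.0, -0.0]
ft_force: [1.2, -1.3, 0.1]
grip_width: 0.502
grasp_force: 0.0
```

```bash
python3 - <<'E'
from h import *
import cv2
o=manip.get_obs();print(o["position"],Ro.from_quat(o["ee_rot"]).as_matrix().round(3).tolist(),o["joint_pos"].round(2))
c=vision.camera("side");b=c["pixels"][210:330,225:365,::-1]
T=vision.camera("top");a=T["pixels"][225:345,235:385,::-1]
cv2.imwrite("pics/s4.png",np.hstack([cv2.resize(b,(400,343),interpolation=3),cv2.resize(a,(400,343))]))
E
```

```text
[0.36945392 0.17308399 0.22261054] [[-0.289, 0.957, -0.0], [0.957, 0.289, 0.0], [0.0, 0.0, -1.0]] [-0.8  -0.17  0.23  2.01  0.04  1.29 -0.29]
```

View pics/s4.png

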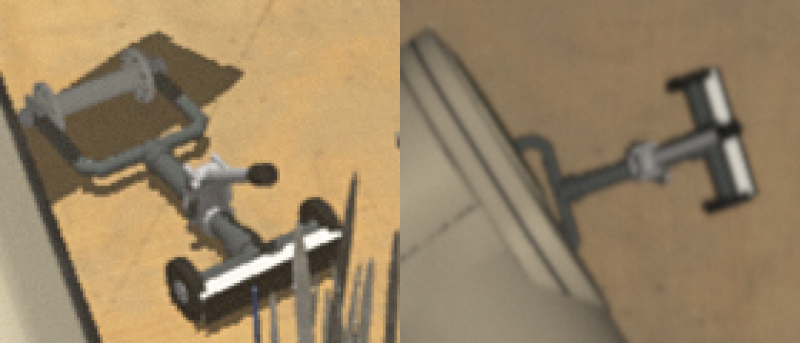

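```bash
python3 - <<'E'
from h import *
T=vision.camera("top");S=vision.camera("side")
for f in (2.2,2.53): 
    X=toworld(P,(.085+.084*np.cos(f),0,.052+.084*np.sin(f))); print(f,proj(T,X),proj(S,X))
L=line([.3554,.2099,.16],P[2]-np.pi,12); rows(L)
E
```

```text
2.2 [349.3552427  272.75260155] [309.62428181 256.40016349]
2.53 [357.04731742 270.61224852] [315.63296871 270.48040618]
[[0.0049, -0.0004, 0.0069], [-0.0, 0.0, 0.1661]]
[[0.0048, -0.001, 0.007], [-0.0, 0.0, 0.1661]]
[[0.0046, -0.0016, 0.0069], [-0.0, 0.0001, 0.1661]]
[[0.0044, -0.0023, 0.007], [-0.0, -0.0, 0.1661]]
[[0.004, -0.0027, 0.0069], [-0.0, 0.0, 0.1662]]
[[0.0037, -0.0033, 0.007], [-0.0, 0.0, 0.1661]]
[[0.0032, -0.0037, 0.0069], [-0.0001, 0.0001, 0.1661]]
[[0.0027, -0.0042, 0.007], [0.0, -0.0, 0.1661]]
[[0.0021, -0.0044, 0.0069], [0.0, -0.0, 0.1661]]
[[0.0015, -0.0046, 0.007], [0.0, 0.0, 0.1661]]
[[0.0009, -0.0049, 0.0069], [0.0, 0.0, 0.1661]]
[[0.0003, -0.0049, 0.0069], [-0.0, 0.0, 0.1661]]
```

The leg is fully out: the tip is at side pixel (316.7,270.9), against a predicted (315.6,270.5). Now for the hub.

Call:
{"name": "move_arm", "arguments": {"motion": [[[0.005,0,0.007],[0,0,0.166],0.2],[[0.005,-0.001,0.007],[0,0,0.166],0.2],[[0.005,-0.002,0.007],[0,0,0.166],0.2],[[0.004,-0.002,0.007],[0,0,0.166],0.2],[[0.004,-0.003,0.007],[0,0,0.166],0.2],[[0.004,-0.003,0.007],[0,0,0.166],0.2],[[0.003,-0.004,0.007],[0,0,0.166],0.2],[[0.003,-0.004,0.007],[0,0,0.166],0.2],[[0.002,-0.004,0.007],[0,0,0.166],0.2],[[0.001,-0.005,0.007],[0,0,0.166],0.2],[[0.001,-0.005,0.007],[0,0,0.166],0.2],[[0,-0.005,0.007],[0,0,0.166],0.2]]}}

```text
clock: 10.5
position: [0.3552, 0.2102, 0.1594]
ee_rot: [0.99, 0.143, 0.0, -0.0]
ft_force: [-0.1, 0.2, -0.3]
grip_width: 0.598
grasp_force: 0.0
```

Call:
{"name": "move_arm", "arguments": {"motion": [[[0,0,0],[0,0,0],0.2]]}}

```text
clock: 10.6
position: [0.3547, 0.2102, 0.1591]
ee_rot: [0.989, 0.145, -0.0, 0.0]
ft_force: [-1.2, -0.1, -0.4]
grip_width: 0.601
grasp_force: 0.0
```

```bash
python3 - <<'E'
from h import *
o=manip.get_obs();print(o["position"],o["joint_pos"].round(2))
rows(line([.3554,.2099,.009],P[2]-np.pi,6))
E
```

```text
[0.35469612 0.21024023 0.15906244] [-0.74 -0.09  0.09  2.08  0.01  1.15 -1.93]
[[0.0002, 0.0001, 0.0333], [0.0001, 0.0002, -0.0003]]
[[0.0001, 0.0001, 0.0334], [0.0, 0.0002, -0.0002]]
[[0.0002, 0.0001, 0.0333], [0.0001, 0.0002, -0.0003]]
[[0.0001, 0.0001, 0.0334], [0.0001, 0.0002, -0.0002]]
[[0.0002, 0.0002, 0.0333], [0.0, 0.0003, -0.0003]]
[[0.0001, 0.0001, 0.0334], [0.0001, 0.0002, -0.0003]]
```

Call:
{"name": "move_arm", "arguments": {"motion": [[[0,0,0.033],[0,0,0],0.2],[[0,0,0.033],[0,0,0],0.2],[[0,0,0.033],[0,0,0],0.2],[[0,0,0.033],[0,0,0],0.2],[[0,0,0.033],[0,0,0],0.2],[[0,0,0.033],[0,0,0],0.2],[[0,0,0],[0,0,0],-0.2],[[0,0,0],[0,0,0],-1],[[0,0,0],[0,0,0],-1],[[0,0,0],[0,0,0],-1],[[0,0,0],[0,0,0],-1],[[0,0,0],[0,0,0],-1]], "newtons": 35}}

```text
clock: 11.8
position: [0.3554, 0.211, 0.012]
ee_rot: [0.989, 0.146, 0.001, -0.0]
ft_force: [1.1, -5.8, 7.0]
grip_width: 0.195
grasp_force: 35.3
```

```bash
cat >> h.py <<'E'
def hub(th): # hub pos (along Xf from original sole origin, height) at frame pitch th
    tc=np.arcsin(22/np.hypot(26,11))-np.arctan2(11,26)
    rot=lambda v,t:np.array([v[0]*np.cos(t)-v[1]*np.sin(t),v[0]*np.sin(t)+v[1]*np.cos(t)])
    if th<tc: return np.array([.026-.022*th,.022])+rot((.224,0),th)
    cor=np.array([.026-.022*tc,.022])+rot((-.026,-.011),tc)
    return cor+rot((.25,.011),th)
E
python3 - <<'E'
from h import *
o=manip.get_obs();print(o["position"],o["grip_width"],o["grasp_force"],o["ft_force"])
n=33;h=np.array([hub(np.pi/2*i/n) for i in range(n+1)]);print(h[-1])
for d in np.diff(h,axis=0): print((np.array([-d[0],-d[1]])/.75).round(4).tolist(),end=" ")
E
```

```text
[0.35544279 0.2109805  0.01195003] 0.19493091304134286 35.29738426208496 [ 1.11012898 -5.8381297   6.96916403]
[-0.01354386  0.25      ]
[0.0017, -0.0142] [0.0024, -0.0142] [0.0031, -0.0141] [0.0038, -0.014] [0.0044, -0.0139] [0.0051, -0.0137] [0.0057, -0.0135] [0.0064, -0.0133] [0.007, -0.0131] [0.0076, -0.0128] [0.0082, -0.0132] [0.0089, -0.0132] [0.0095, -0.0127] [0.0101, -0.0123] [0.0106, -0.0118] [0.0112, -0.0113] [0.0117, -0.0107] [0.0122, -0.0102] [0.0127, -0.0096] [0.0131, -0.0089] [0.0135, -0.0083] [0.0139, -0.0077] [0.0143, -0.007] [0.0146, -0.0063] [0.0149, -0.0056] [0.0151, -0.0049] [0.0153, -0.0042] [0.0155, -0.0034] [0.0157, -0.0027] [0.0158, -0.0019] [0.0158, -0.0012] [0.0159, -0.0004] [0.0159, 0.0003]
```

Call:
{"name": "move_arm", "arguments": {"motion": [[[0,0.0017,-0.0142],[0,0,0],-1],[[0,0.0024,-0.0142],[0,0,0],-1],[[0,0.0031,-0.0141],[0,0,0],-1],[[0,0.0038,-0.014],[0,0,0],-1],[[0,0.0044,-0.0139],[0,0,0],-1],[[0,0.0051,-0.0137],[0,0,0],-1],[[0,0.0057,-0.0135],[0,0,0],-1],[[0,0.0064,-0.0133],[0,0,0],-1],[[0,0.007,-0.0131],[0,0,0],-1],[[0,0.0076,-0.0128],[0,0,0],-1],[[0,0.0082,-0.0132],[0,0,0],-1]]}}

```text
clock: 12.9
position: [0.3669, 0.1709, 0.1245]
ee_rot: [0.989, 0.146, 0.0, -0.0]
ft_force: [-0.4, 4.5, -2.0]
grip_width: 0.192
grasp_force: 34.3
```

Call:
{"name": "move_arm", "arguments": {"motion": [[[0,0.0089,-0.0132],[0,0,0],-1],[[0,0.0095,-0.0127],[0,0,0],-1],[[0,0.0101,-0.0123],[0,0,0],-1],[[0,0.0106,-0.0118],[0,0,0],-1],[[0,0.0112,-0.0113],[0,0,0],-1],[[0,0.0117,-0.0107],[0,0,0],-1],[[0,0.0122,-0.0102],[0,0,0],-1],[[0,0.0127,-0.0096],[0,0,0],-1],[[0,0.0131,-0.0089],[0,0,0],-1],[[0,0,0],[0,0,0],-1]]}}

```text
clock: 13.9
position: [0.3898, 0.1005, 0.2022]
ee_rot: [0.989, 0.146, 0.002, -0.002]
ft_force: [-6.2, 12.6, 13.4]
grip_width: 0.189
grasp_force: 34.1
```

```bash
python3 - <<'E'
from h import *
import cv2
o=manip.get_obs();d=o["position"][:2]-P[:2];print(o["position"],"xf",d@[np.cos(P[2]),np.sin(P[2])],"exp",hub(np.pi/2*20/33),o["ft_force"],o["torque"],o["joint_pos"].round(2))
c=vision.camera("side");b=c["pixels"][130:330,225:425,::-1]
cv2.imwrite("pics/s5.png",cv2.resize(b,(600,600),interpolation=3))
E
```

```text
[0.38976661 0.10045459 0.2022178 ] xf 0.13530847383507127 exp [0.13351003 0.21002461] [-6.20411535 12.62882471 13.38942521] [ 2.91247791  1.37829161 -0.00745623] [-0.61 -0.17  0.22  2.05  0.04  1.25 -1.68]
```

View pics/s5.png

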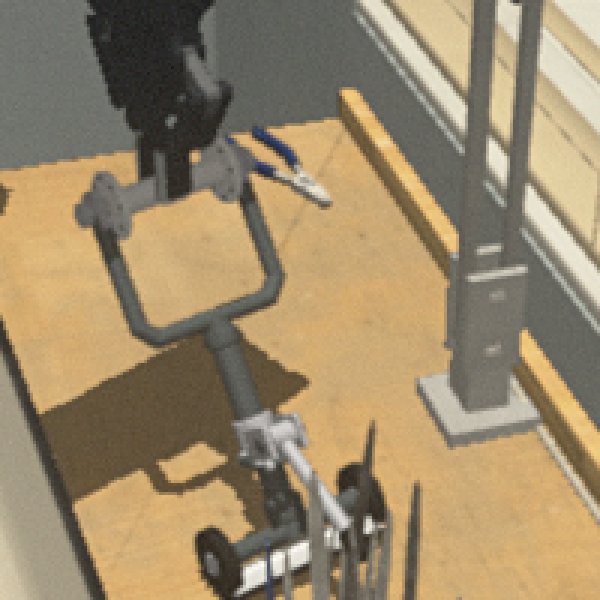

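The stand is about 55° up, the leg out and the barrel turning in the pads. There is a little push along the tube. I'll continue with slightly more lift.

Call:
{"name": "move_arm", "arguments": {"motion": [[[0,0.013,-0.0095],[0,0,0],-1],[[0,0.0135,-0.009],[0,0,0],-1],[[0,0.014,-0.0075],[0,0,0],-1],[[0,0.0145,-0.0065],[0,0,0],-1],[[0,0.015,-0.0055],[0,0,0],-1],[[0,0.015,-0.005],[0,0,0],-1],[[0,0.0155,-0.004],[0,0,0],-1],[[0,0,0],[0,0,0],-1]]}}

```text
clock: 14.75
position: [0.412, 0.0265, 0.238]
ee_rot: [0.989, 0.146, 0.003, -0.001]
ft_force: [-5.7, 5.3, 20.9]
grip_width: 0.191
grasp_force: 40.8
```

```bash
python3 - <<'E'
from h import *
import cv2
o=manip.get_obs();d=o["position"][:2]-P[:2];u=np.array([np.cos(P[2]),np.sin(P[2])]);print(o["position"],"xf",d@u,"exp",hub(np.pi/2*27/33),o["ft_force"],o["ft_force"][:2]@u,o["torque"])
E
```

```text
[0.41203737 0.02653199 0.23799283] xf 0.05810400275337084 exp [0.05733485 0.2429723 ] [-5.67009486  5.33040882 20.92266647] 6.735139287333162 [1.50028149 1.10503849 0.02627943]
```

```bash
cat > strip.py <<'E'
from h import *
import cv2,sys
S=vision.camera("side");im=S["pixels"].astype(int)
cv2.imwrite(sys.argv[1],S["pixels"][:,:,::-1])
m=(im.min(2)>190)
for u in range(296,376,4):
    v=np.where(m[285:360,u])[0]+285
    print(u,(v.min(),v.max(),len(v)) if len(v) else None,end="; ")
print()
o=manip.get_obs();d=o["position"][:2]-P[:2];c=np.array([np.cos(P[2]),np.sin(P[2])]);xh=d@c;zh=o["position"][2]+.010
print("hub",xh,zh)
for th in np.radians([70,75,80,85,90,95]):
    X=np.array([np.cos(th),np.sin(th)]);Z=np.array([-np.sin(th),np.cos(th)])
    e=np.array([xh,zh])-.25*X+.011*Z
    print(round(np.degrees(th)),"edge",e.round(4),[proj(S,toworld(P,(e[0],s*.055,e[1]))).round(1).tolist() for s in(1,-1)])
E
python3 strip.py pics/a.png
```

```text
296 None; 300 None; 304 None; 308 None; 312 (np.int64(321), np.int64(324), 4); 316 (np.int64(319), np.int64(321), 3); 320 (np.int64(293), np.int64(293), 1); 324 (np.int64(295), np.int64(295), 1); 328 None; 332 (np.int64(289), np.int64(292), 4); 336 (np.int64(297), np.int64(300), 4); 340 (np.int64(307), np.int64(309), 3); 344 None; 348 (np.int64(304), np.int64(306), 3); 352 None; 356 None; 360 None; 364 None; 368 None; 372 None; 
hub 0.05874058906596006 0.2477943706884475
70 edge [-0.0371  0.0166] [[306.8, 333.4], [356.4, 309.6]]
75 edge [-0.0166  0.0092] [[300.8, 329.6], [349.9, 306.3]]
80 edge [0.0045 0.0035] [[294.9, 324.9], [343.4, 302.3]]
85 edge [ 0.026  -0.0003] [[288.9, 319.6], [337.0, 297.5]]
90 edge [ 0.0477 -0.0022] [[283.1, 313.7], [330.7, 292.1]]
95 edge [ 0.0696 -0.0022] [[277.3, 307.1], [324.6, 286.2]]
```

Call:
{"name": "move_arm", "arguments": {"motion": [[[0,0.0071,-0.003],[0,0,0],-1],[[0,0.0071,-0.002],[0,0,0],-1],[[0,0.0072,-0.0015],[0,0,0],-1],[[0,0.0072,-0.001],[0,0,0],-1],[[0,0.0072,-0.0008],[0,0,0],-1],[[0,0.0072,-0.0008],[0,0,0],-1],[[0,0.0072,-0.0004],[0,0,0],-1],[[0,0.0072,-0.0004],[0,0,0],-1],[[0,0,0],[0,0,0],-1]]}}

```text
clock: 15.7
position: [0.424, -0.0152, 0.2446]
ee_rot: [0.989, 0.146, 0.002, -0.0]
ft_force: [-3.0, 3.3, 18.7]
grip_width: 0.19
grasp_force: 42.2
```

```bash
python3 strip.py pics/b.png
```

```text
296 None; 300 None; 304 None; 308 None; 312 (np.int64(323), np.int64(326), 4); 316 (np.int64(322), np.int64(323), 2); 320 None; 324 (np.int64(299), np.int64(299), 1); 328 None; 332 (np.int64(287), np.int64(290), 4); 336 (np.int64(286), np.int64(296), 5); 340 None; 344 None; 348 (np.int64(307), np.int64(309), 3); 352 None; 356 None; 360 None; 364 None; 368 None; 372 None; 
hub 0.014988250847250245 0.25460621113284704
70 edge [-0.0809  0.0234] [[320.3, 345.9], [371.0, 320.7]]
75 edge [-0.0603  0.016 ] [[313.9, 341.7], [364.0, 317.1]]
80 edge [-0.0393  0.0103] [[307.5, 336.7], [357.0, 312.7]]
85 edge [-0.0178  0.0065] [[301.2, 331.0], [350.2, 307.7]]
90 edge [0.004  0.0046] [[295.0, 324.7], [343.6, 302.0]]
95 edge [0.0258 0.0046] [[288.9, 317.8], [337.1, 295.7]]
```

Call:
{"name": "move_arm", "arguments": {"motion": [[[0,0.0058,-0.001],[0,0,0],-1],[[0,0.0058,-0.001],[0,0,0],-1],[[0,0.0058,0],[0,0,0],-1],[[0,0.0058,0],[0,0,0],-1],[[0,0.0058,0],[0,0,0],-1],[[0,0,0],[0,0,0],-1],[[0,0,0],[0,0,0],-1]]}}

```text
clock: 16.45
position: [0.4297, -0.0361, 0.245]
ee_rot: [0.989, 0.146, 0.001, 0.0]
ft_force: [-0.4, 0.7, 9.8]
grip_width: 0.189
grasp_force: 42.2
```

```bash
python3 strip.py pics/e.png; python3 -c "
from h import *
o=manip.get_obs();print(o['torque'],o['ft_force'])"
```

```text
296 None; 300 None; 304 None; 308 None; 312 (np.int64(325), np.int64(327), 3); 316 (np.int64(323), np.int64(325), 3); 320 (np.int64(293), np.int64(293), 1); 324 (np.int64(287), np.int64(287), 1); 328 None; 332 (np.int64(292), np.int64(294), 3); 336 (np.int64(290), np.int64(316), 6); 340 (np.int64(292), np.int64(292), 1); 344 None; 348 None; 352 None; 356 None; 360 None; 364 None; 368 None; 372 None; 
hub -0.006893764159492908 0.25500149948565887
70 edge [-0.1027  0.0238] [[327.5, 353.7], [378.5, 327.7]]
75 edge [-0.0822  0.0164] [[320.8, 349.2], [371.3, 323.9]]
80 edge [-0.0611  0.0107] [[314.2, 344.0], [364.1, 319.4]]
85 edge [-0.0396  0.0069] [[307.7, 338.1], [357.1, 314.2]]
90 edge [-0.0179  0.005 ] [[301.3, 331.6], [350.2, 308.3]]
95 edge [0.0039 0.005 ] [[295.0, 324.5], [343.6, 301.9]]
[ 0.37300178  0.00046812 -0.01011871] [-0.78299023  1.13754987  9.20749897]
```

Call:
{"name": "move_arm", "arguments": {"motion": [[[0,0,0.001],[0,0,0],-1],[[0,0,0.001],[0,0,0],-1],[[0,0,0.0005],[0,0,0],-1],[[0,0,0],[0,0,0],-1],[[0,0,0],[0,0,0],-1]], "newtons": 20}}

```text
clock: 17.0
position: [0.4305, -0.0361, 0.2449]
ee_rot: [0.989, 0.146, 0.002, 0.0]
ft_force: [-4.3, 0.2, 23.9]
grip_width: 0.193
grasp_force: 43.6
```

```bash
python3 strip.py pics/f.png|sed -n 1,2p; python3 - <<'E'
from h import *
import cv2
o=manip.get_obs();print(o['torque'],o['ft_force'],o["position"])
xh=(o["position"][:2]-P[:2])@[np.cos(P[2]),np.sin(P[2])]
im=cv2.imread("pics/f.png");S=vision.camera("side")
k=3;x0,y0=220,150
b=cv2.resize(im[y0:350,x0:420],(600,600),interpolation=2)
q=lambda x,y,z:tuple(int(t) for t in (proj(S,toworld(P,(x,y,z)))+.5-[x0,y0])*k)
xh-=.0012
for a,c in [((xh,0,0),(xh,0,.25)),((xh-.011,-.055,0),(xh-.011,.055,0)),((xh,-.036,.25),(xh,.036,.25))]: cv2.line(b,q(*a),q(*c),(0,0,255),1)
t=(xh-.03-.0482,0,.0162); cv2.circle(b,q(*t),5,(255,0,0),1)
cv2.imwrite("pics/s6.png",b)
E
```

```text
296 None; 300 None; 304 None; 308 None; 312 (np.int64(325), np.int64(327), 3); 316 (np.int64(323), np.int64(325), 3); 320 (np.int64(293), np.int64(293), 1); 324 (np.int64(287), np.int64(287), 1); 328 None; 332 (np.int64(292), np.int64(294), 3); 336 (np.int64(290), np.int64(315), 6); 340 (np.int64(292), np.int64(292), 1); 344 None; 348 None; 352 None; 356 None; 360 None; 364 None; 368 None; 372 None; 
hub -0.007137916319910935 0.2549420982738687
[0.33728854 1.05260236 0.06952316] [-4.16609435  0.41873044 24.31719823] [ 0.43048109 -0.03604948  0.2449421 ]
```

View pics/s6.png

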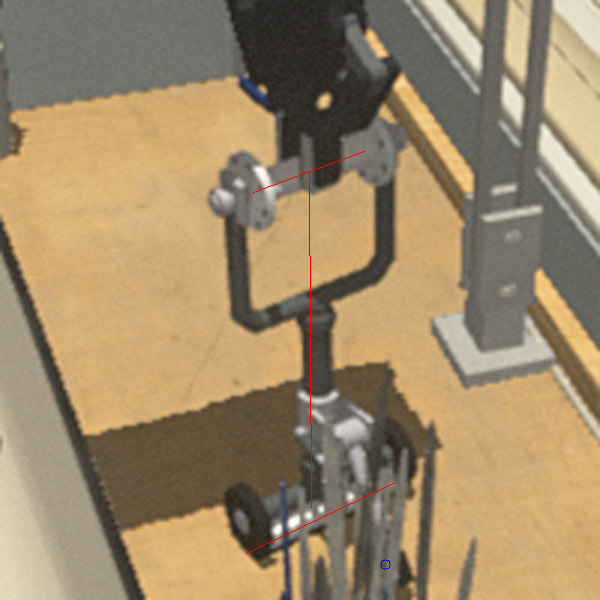

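The stand is upright. The tube at (318,350) runs parallel to the drawn vertical, the barrel is at (312,168), the sole strip lies on the predicted bench line and the leg tip is out near (400,572). I'll ease the push, firm the grip and hold.

Call:
{"name": "move_arm", "arguments": {"motion": [[[0,0,-0.001],[0,0,0],-1],[[0,0,-0.0005],[0,0,0],-1],[[0,0,0],[0,0,0],-1],[[0,0,0],[0,0,0],-1],[[0,0,0],[0,0,0],-1],[[0,0,0],[0,0,0],-1],[[0,0,0],[0,0,0],-1],[[0,0,0],[0,0,0],-1]], "newtons": 60}}

```text
clock: 17.9
position: [0.43, -0.036, 0.245]
ee_rot: [0.989, 0.146, 0.002, 0.0]
ft_force: [-1.6, 0.5, 15.2]
grip_width: 0.182
grasp_force: 58.6
```

```bash
python3 strip.py pics/g.png|sed -n 1,2p; python3 - <<'E'
import cv2,numpy as np
a,b=(cv2.imread(f"pics/{n}.png")[150:350,250:400].astype(int) for n in "fg");print(np.abs(a-b).mean())
E
```

```text
296 None; 300 None; 304 None; 308 None; 312 (np.int64(325), np.int64(327), 3); 316 (np.int64(323), np.int64(325), 3); 320 (np.int64(293), np.int64(293), 1); 324 (np.int64(287), np.int64(287), 1); 328 None; 332 (np.int64(292), np.int64(294), 3); 336 (np.int64(290), np.int64(316), 6); 340 (np.int64(292), np.int64(292), 1); 344 None; 348 None; 352 None; 356 None; 360 None; 364 None; 368 None; 372 None; 
hub -0.006984527033431221 0.25505421731175754
3.054788888888889
```

Nothing moved between the last two pictures: upright, seated and gripped. Handing in.

```bash
python3 -c "
from workcell import order
print(order.hand_in())"
```

```text
the job is handed in; nothing more can be done
None
```

The job is handed in, with no verdict returned: the leg was snapped fully out while the stand lay flat, and the frame now stands upright (tilt under about 1° by camera), gripped at the hub with about 60 N and pressed down with about 15 N.

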